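# Stamp a card with the small square seal

## Task

Four spring-loaded seals stand on the red cards, ready to sign them. With closed fingertips press the cap of the smaller of the two square seals gently all the way down, hold it down for about two seconds so that the ink takes, then let it spring up and withdraw. Do not grasp, lift, tip or shift that seal, and leave the other three seals, the jar, the water dropper, the paperweights and the inkstone untouched.

Things in the scene. Friction and masses are not known exactly. Their poses are not given: they have to be found in the camera images.
- small_square_seal: Loose self-inking seal, the one to press: square foot 44 x 44 mm, square cap 26 x 26 mm, 78 mm tall; black plastic foot, brown wooden cap on a steel stem above it; stands upright on a red card 2 mm thick that is fixed to the felt. Origin at the centre of its underside, z up, x and y along the sides of foot and cap.
- small_square_top (a point): Centre of the flat upper face of that seal's square cap 26 x 26 mm, 78 mm above its underside when up; it goes down with the cap. The cap is 18 mm thick.
- small_square_cap (a joint): How far that seal's cap is pressed down, in m: 0 up, 0.010 fully down on a hard stop. A spring lifts it again; it takes about 1 N to start and about 4 N to bring it fully down.
- large_square_seal: Loose self-inking seal, to be left alone: square foot 58 x 58 mm, square cap 42 x 42 mm, 92 mm tall; black plastic foot, brown wooden cap on a steel stem above it; stands upright on a red card 2 mm thick that is fixed to the felt. Origin at the centre of its underside, z up, x and y along the sides of foot and cap.
- large_square_top (a point): Centre of the flat upper face of that seal's square cap 42 x 42 mm, 92 mm above its underside when up; it goes down with the cap. The cap is 18 mm thick.
- large_square_cap (a joint): How far that seal's cap is pressed down, in m: 0 up, 0.010 fully down on a hard stop. A spring lifts it again; it takes about 1 N to start and about 4 N to bring it fully down.
- round_seal: Loose self-inking seal, to be left alone: round foot 50 mm across, round cap 32 mm across, 84 mm tall; black plastic foot, brown wooden cap on a steel stem above it; stands upright on a red card 2 mm thick that is fixed to the felt. Origin at the centre of its underside, z up, x and y along the sides of foot and cap.
- round_top (a point): Centre of the flat upper face of that seal's round cap 32 mm across, 84 mm above its underside when up; it goes down with the cap. The cap is 18 mm thick.
- round_cap (a joint): How far that seal's cap is pressed down, in m: 0 up, 0.010 fully down on a hard stop. A spring lifts it again; it takes about 1 N to start and about 4 N to bring it fully down.
- oblong_seal: Loose self-inking seal, to be left alone: oblong foot 40 (its x) x 62 (its y) mm, oblong cap 24 x 48 mm, 80 mm tall; black plastic foot, brown wooden cap on a steel stem above it; stands upright on a red card 2 mm thick that is fixed to the felt. Origin at the centre of its underside, z up, x and y along the sides of foot and cap.
- oblong_top (a point): Centre of the flat upper face of that seal's oblong cap 24 x 48 mm, 80 mm above its underside when up; it goes down with the cap. The cap is 18 mm thick.
- oblong_cap (a joint): How far that seal's cap is pressed down, in m: 0 up, 0.010 fully down on a hard stop. A spring lifts it again; it takes about 1 N to start and about 4 N to bring it fully down.
- paste_jar: Loose white porcelain jar, 45 mm across, 41 mm tall; leave alone. Origin at the centre of its underside.
- water_dropper: Loose blue ceramic water dropper, 44 mm across, 47 mm tall; leave alone. Origin at the centre of its underside.
- paperweight_left: Loose dark wooden paperweight bar 190 x 30 x 22 mm, long along its x; the one on the left (+y). Leave alone. Origin at the centre of its underside.
- paperweight_right: Loose dark wooden paperweight bar like the other, on the right (-y). Leave alone. Origin at the centre of its underside.
- inkstone: Loose round black inkstone, 104 mm across, 26 mm tall; leave alone. Origin at the centre of its underside.
Not all that is in view belongs to the job. What is shaped like the small_square_seal but blue or turquoise is not meant.

How it is judged:
By the outcome, as a careful person would: the job done as asked, in the order asked, and still so for the second after the job is handed in, with the robot touching nothing.
It also fails if it takes over 35 s, if anything falls off the work surface, if the arm or the gripper's body presses on something with over 40 N, if the wrist force passes 120 N, or if a joint passes its speed limit or range.

## Robot

A 6-joint arm with a two-finger parallel gripper is mounted at the origin on the work surface. World frame = base frame: x ahead of the robot, y to its left, z up, the work surface at z = 0. Lengths are in m, angles in rad, forces in N, time in s.
With the tool pointing down it reaches from about 0.25 to 0.775 m from the base axis. Payload 4 kg.
Tool frame: the origin (TCP) lies midway between the tips of the shut fingers; the grasp point (between the pads) lies 19 mm behind it (robot.grasp_offset is the distance from the TCP to the grasp point, in m); z points along the fingers, y is the direction in which the jaws open and shut (so a half turn about z gives the same grasp; the last joint's range is limited). The gripper opens to 94 mm and grips with 3 to 60 N. Pads are 16 mm wide; open, the fingers measure 119 mm over their backs; the gripper's body (75 mm by 177 mm) begins 78 mm behind the grasp point.
Start: joints at [1.221, 0.087, 1.371, -0, 1.684, -0.103], TCP at [0.134, 0.533, 0.206] pointing down, gripper open.
Joint ranges: [-3.1, 3.1], [-0.76, 2.03], [0.27, 2.55], [-1.08, 4.22], [0.17, 2.65], [-2.57, 2.57]. Speed limits (rad/s): [2.79, 2.79, 3.14, 3.14, 3.14, 3.14].

## Interface

Orientations are given as [roll, pitch, yaw] about the fixed x, y, z axes, in that order (R = Rz(yaw) Ry(pitch) Rx(roll)).
In Python, from bench import status, viewer, order, robot gives the robot as it stands. The module is installed in compiled form; this text tells all that it offers.
- The arm moves only by the tool move_arm, never from a script. Its argument "targets" is a list of rows, each a list of 3 entries, a list of its own where there are three numbers: the shift along the tool's x, y, z in mm, then the turn, a rotation vector about the tool's x, y, z in degrees, then the opening, from -1 (shut) to 1 (fully open). A call has 1 to 20 rows; each row is the pose to reach, as a shift and turn from the pose commanded when the call began, along the tool's axes at that moment; what a row does not reach only later rows make up. A row lasts 1/8 s, in which the tool goes at most 62.5 mm and 10.7 degrees, less where a joint would pass 70% of its speed; a pose out of reach is approached as far as the arm can. A call with a gripper value outside its range is refused whole. The fingers move at their own pace and stop on an object; the grip force is fixed at half the most. Time passes only in rows, so rows that repeat a pose let the fingers close. It gives the time, the measured TCP pose, the force and the opening at its end, in the units of the state.
- status.get_obs(): the state, without advancing time (a new reading comes with each control period).
- viewer.snapshot(name): name is "side" or "top"; returns the picture (420x560x3 uint8, red, green, blue); there is no depth.
- viewer.camera_model(name): a dict with "K" (3x3 intrinsics, pixels), "xyz" and "attitude" of the camera in the world. Camera axes: x right, y up, looking along -z (the intrinsics and any distortion apply to the point x, -y, -z); pixel columns grow to the right and rows downward; lengths in m; the calibration is good to about 2 mm. A picture is of the moment at which its call begins. camera_model takes no time and is no camera call.
- order.close_job(): hands the job in, once; it reports no verdict.
The state is a dict: "time": time; "joint_positions": joint angles; "qvel": joint speeds; "joint_torque": joint torques, N m; "tool_pos": TCP position; "ee_rot": TCP orientation; "wrist_force": force on the tool from outside, world axes, zero at the start; "wrist_torque": the same for the moment, N m; "width": finger opening in m.
Only numpy, scipy, OpenCV 4.12 (cv2) and the standard library are available. Lean on these libraries where they do the work, as an engineer would, in place of code of your own. Each camera call takes 0.05 s, during which the arm holds its last target. There are 200 camera calls.

## Working session

There is one attempt and no reset: what is moved stays moved. The work goes in short steps, Python scripts to look and compute and a tool call to move; the robot and the scene stay as the last step left them, time stands still between calls to the robot, and variables do not carry over. Pictures are saved under pics/ and viewed, about 8 in all and at most 12, crops included, and the job is handed in when it is done.

Besides the shell and the picture viewer there is one more tool, called after "Request:" as name([rows], argument=value, ...), one row to a line, values as JSON. move_arm: Moves the arm, as the interface text tells. Its arguments: {"type":"object","properties":{"targets":{"type":"array"}},"required":["targets"]}

```bash
mkdir -p pics
python3 - <<'E'
from bench import status, viewer
import cv2
for n in("side","top"):
    cv2.imwrite(f"pics/{n}0.png",viewer.snapshot(n)[:,:,::-1]); print(n,viewer.camera_model(n))
o=status.get_obs(); print(o)
E
```

```text
side {'K': array([[398.77355072,   0.        , 272.38629716],
       [  0.        , 398.77355072, 207.45205451],
       [  0.        ,   0.        ,   1.        ]]), 'xyz': array([ 0.12436035, -0.56029978,  0.77701215]), 'attitude': array([ 0.7474148 , -0.01749896, -0.70489707])}
top {'K': array([[388.13159735,   0.        , 281.80478948],
       [  0.        , 388.13159735, 208.868529  ],
       [  0.        ,   0.        ,   1.        ]]), 'xyz': array([ 0.37594537, -0.07892562,  0.97962248]), 'attitude': array([ 0.19080986, -0.02484613, -1.58903499])}
{'time': 0.1, 'joint_positions': array([ 1.22090046e+00,  8.78655756e-02,  1.37206441e+00, -1.96646880e-05,
        1.68360324e+00, -1.03083423e-01]), 'qvel': array([ 0.00019321, -0.00149023, -0.00302323, -0.0006199 , -0.00073251,
        0.00069944]), 'joint_torque': array([ 1.44445872e-03, -3.41254234e+01, -3.03301549e+01,  7.19201728e-02,
        3.04137392e-02, -8.90265687e-05]), 'tool_pos': array([0.13420813, 0.53287456, 0.20444935]), 'ee_rot': array([-3.13966038e+00, -1.80245982e-04,  2.89477784e+00]), 'wrist_force': array([-0.60088871,  0.51773773, -0.30227115]), 'wrist_torque': array([-0.02466076, -0.05273397,  0.00061899]), 'width': 0.09435666560214058}
```

View pics/top0.png

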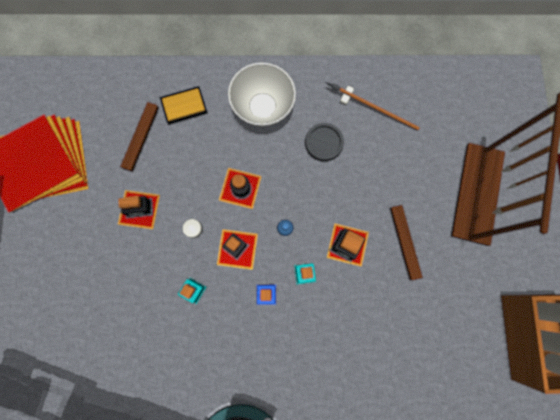

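View pics/side0.png

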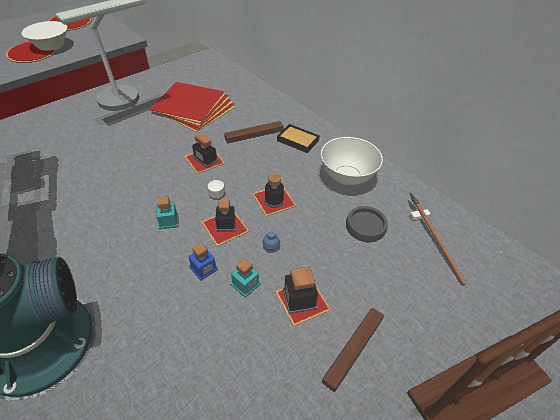

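The top view shows the target at about (235,244), the large square seal at (349,243), the round one at (240,182) and the oblong one at (135,203). In the side view the target is at about (225,208). The blue and turquoise ones are decoys.

```bash
cat > h.py <<'E'
import numpy as np, cv2
from scipy.spatial.transform import Rotation as R
from bench import viewer
def ray(n,uv):
    c=viewer.camera_model(n);K=c["K"]
    d=np.linalg.inv(K)@[uv[0],uv[1],1]; d=np.array([d[0],-d[1],-d[2]])
    return c["xyz"],R.from_euler('xyz',c["attitude"]).apply(d)
def plane(n,uv,z):
    o,d=ray(n,uv); return o+d*(z-o[2])/d[2]
def tri(a,b):
    (o1,d1),(o2,d2)=ray("top",a),ray("side",b)
    s=np.linalg.lstsq(np.c_[d1,-d2],o2-o1,rcond=None)[0]
    return o1+s[0]*d1,o2+s[1]*d2
def proj(n,p):
    c=viewer.camera_model(n); q=R.from_euler('xyz',c["attitude"]).inv().apply(np.asarray(p)-c["xyz"])
    return (c["K"]@[q[0]/-q[2],-q[1]/-q[2],1])[:2]
E
python3 - <<'E'
from h import *
T=cv2.imread("pics/top0.png");S=cv2.imread("pics/side0.png")
a=cv2.resize(T[215:275,205:275],(560,480),interpolation=cv2.INTER_CUBIC)  # x8
b=cv2.resize(S[190:250,195:265],(560,480),interpolation=cv2.INTER_CUBIC)
cv2.imwrite("pics/ct.png",cv2.resize(a,(400,343)));cv2.imwrite("pics/both.png",cv2.resize(np.hstack([a,b]),(800,343)))
for n,I,c in(("top",T,(205,215)),("side",S,(195,190))):
    r=I[c[1]:c[1]+60,c[0]:c[0]+70]; h=cv2.cvtColor(r,cv2.COLOR_BGR2HSV)
    print(n,[h[y,x].tolist() for y,x in ((28,30),(30,28),(12,30),(18,29),(15,15))])
    m=cv2.inRange(h,(4,80,60),(18,215,255))
    k,l,st,ce=cv2.connectedComponentsWithStats(m)
    print([(s.tolist(),(q+c).round(1)) for s,q in zip(st[1:],ce[1:]) if s[4]>15])
E
```

```text
top [[14, 178, 195], [14, 175, 186], [131, 15, 133], [9, 194, 146], [109, 21, 134]]
[([12, 14, 41, 40, 329], array([236.3, 246.6])), ([20, 20, 16, 17, 169], array([232.4, 243.3]))]
side [[15, 9, 58], [8, 20, 50], [12, 131, 179], [12, 105, 100], [90, 4, 145]]
[([23, 10, 11, 12, 118], array([223.4, 205.3])), ([0, 53, 13, 7, 60], array([200.2, 246.8]))]
```

View pics/both.png

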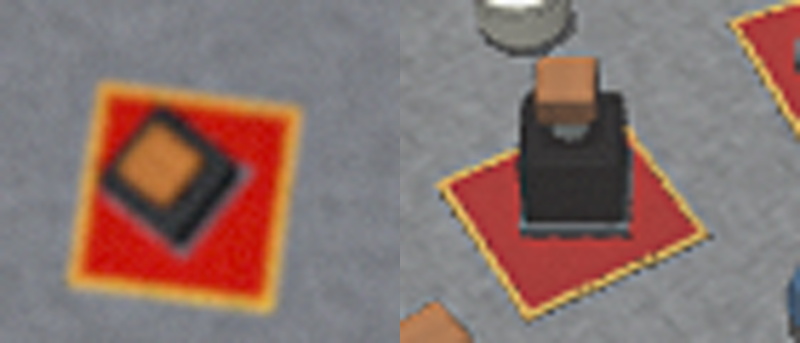

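The left crop shows the cap's top face centred at about (233,243.2) in the top image. The right crop puts it at about (224,203.4) in the side image.

Run:
```python
from h import *
from bench import status
a=(232.8,243.2);b=(223.9,203.4)
print(tri(a,b),plane("top",a,.08),plane("side",b,.08))
o=status.get_obs();Rt=R.from_euler('xyz',o["ee_rot"])
p=(plane("top",a,.08)+plane("side",b,.08))/2
p[2]=o["tool_pos"][2]
print("shift mm",Rt.inv().apply(p-o["tool_pos"])*1e3,p, np.degrees(o["ee_rot"]))
# cap edge direction, world
q=[(205+x/5.714-.5,215+y/5.714-.5) for x,y in((157,118),(205,160),(168,208),(118,168))]
w=[plane("top",u,.08) for u in q]
for i in range(4):
    d=w[(i+1)%4]-w[i]; print(np.degrees(np.arctan2(d[1],d[0])).round(),np.linalg.norm(d).round(4))
```

```text
(array([0.47017267, 0.01069047, 0.07781053]), array([0.47207199, 0.00964812, 0.0779054 ])) [0.4699439 0.0104729 0.08     ] [0.4710302  0.00794049 0.08      ]
shift mm [-454.02888632 -425.63925079    0.74061734] [0.47048705 0.00920669 0.20444935] [-1.79889289e+02 -1.03273340e-02  1.65858553e+02]
-132.0 0.0261
142.0 0.0243
51.0 0.0261
-38.0 0.0255
```

Request:
move_arm([
  [[-454,-425.5,0],[0,0,0],-1],
  [[-454,-425.5,0],[0,0,0],-1],
  [[-454,-425.5,0],[0,0,0],-1],
  [[-454,-425.5,0],[0,0,0],-1],
  [[-454,-425.5,0],[0,0,0],-1],
  [[-454,-425.5,0],[0,0,0],-1],
  [[-454,-425.5,0],[0,0,0],-1],
  [[-454,-425.5,0],[0,0,0],-1],
  [[-454,-425.5,0],[0,0,0],-1],
  [[-454,-425.5,0],[0,0,0],-1],
  [[-454,-425.5,0],[0,0,0],-1],
  [[-454,-425.5,0],[0,0,0],-1],
  [[-454,-425.5,0],[0,0,0],-1],
  [[-454,-425.5,0],[0,0,0],-1],
  [[-454,-425.5,0],[0,0,0],-1],
  [[-454,-425.5,0],[0,0,0],-1],
])

```text
time: 2.1
tool_pos: [0.4706, 0.0103, 0.2056]
ee_rot: [3.141, 0.0, 2.896]
wrist_force: [-0.3, -0.3, -0.3]
width: 0.0003
```

Request:
move_arm([
  [[0,0,25],[0,0,0],-1],
  [[0,0,50],[0,0,0],-1],
  [[0,0,75],[0,0,0],-1],
  [[0,0,95],[0,0,0],-1],
  [[0,0,105],[0,0,0],-1],
  [[0,0,110],[0,0,0],-1],
  [[0,0,110],[0,0,0],-1],
  [[0,0,110],[0,0,0],-1],
])

```text
time: 3.1
tool_pos: [0.4713, 0.0098, 0.0964]
ee_rot: [3.141, 0.002, 2.895]
wrist_force: [0.6, -0.1, 0.1]
width: 0.0006
```

Run:
```python
from h import *
from bench import status
T=viewer.snapshot("top")[:,:,::-1];S=viewer.snapshot("side")[:,:,::-1]
p=status.get_obs()["tool_pos"];print(p,status.get_obs()["wrist_force"],proj("top",p),proj("side",p))
a=cv2.resize(T[205:275,200:270],(400,400),interpolation=cv2.INTER_CUBIC)
b=cv2.resize(S[170:240,190:260],(400,400),interpolation=cv2.INTER_CUBIC)
cv2.imwrite("pics/near.png",np.hstack([a,b]))
```

```text
[0.47119082 0.00979391 0.09624329] [ 0.94924739 -0.06615813  0.20081801] [232.39483447 241.91370389] [223.00660261 198.22462195]
```

View pics/near.png

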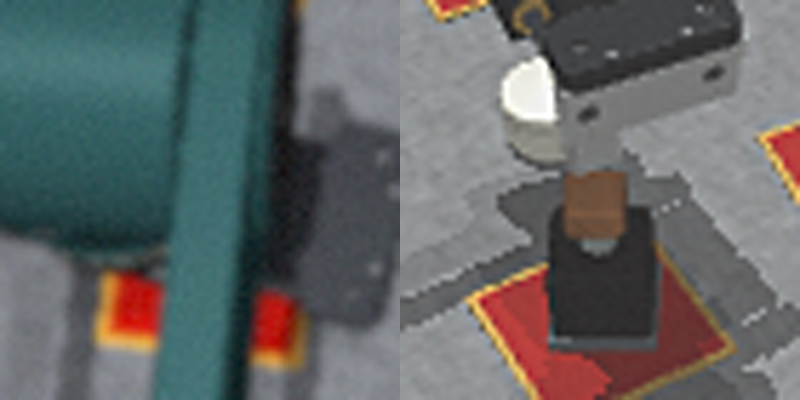

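The side crop shows the shut fingertips right above the cap: the tip projects to (223,198) and the cap axis is near column 224. The arm hides the cap in the top view. I'll go down slowly.

Request:
move_arm([
  [[0,0,4],[0,0,0],-1],
  [[0,0,8],[0,0,0],-1],
  [[0,0,11],[0,0,0],-1],
  [[0,0,13],[0,0,0],-1],
  [[0,0,15],[0,0,0],-1],
  [[0,0,17],[0,0,0],-1],
  [[0,0,18],[0,0,0],-1],
  [[0,0,19],[0,0,0],-1],
  [[0,0,20],[0,0,0],-1],
  [[0,0,20],[0,0,0],-1],
])

```text
time: 4.45
tool_pos: [0.4707, 0.0098, 0.0756]
ee_rot: [3.141, 0.0, 2.895]
wrist_force: [-0.8, 0.1, 2.2]
width: 0.0003
```

Request:
move_arm([
  [[0,0,1.5],[0,0,0],-1],
  [[0,0,3],[0,0,0],-1],
  [[0,0,4],[0,0,0],-1],
  [[0,0,5],[0,0,0],-1],
  [[0,0,5.5],[0,0,0],-1],
  [[0,0,5.5],[0,0,0],-1],
])

```text
time: 5.2
tool_pos: [0.4708, 0.0098, 0.0703]
ee_rot: [3.141, 0.0, 2.895]
wrist_force: [-1.7, -0.4, 5.2]
width: 0.0004
```

Request:
move_arm([
  [[0,0,0.5],[0,0,0],-1],
  [[0,0,0.8],[0,0,0],-1],
  [[0,0,0.8],[0,0,0],-1],
])

```text
time: 5.58
tool_pos: [0.4709, 0.0098, 0.0702]
ee_rot: [3.141, 0.001, 2.895]
wrist_force: [-2.4, 0.4, 7.4]
width: 0.0004
```

The force rises without any more travel, so the cap is on its stop. I'll hold, then release straight up.

Request:
move_arm([
  [[0,0,0],[0,0,0],-1],
  [[0,0,0],[0,0,0],-1],
  [[0,0,0],[0,0,0],-1],
  [[0,0,0],[0,0,0],-1],
  [[0,0,0],[0,0,0],-1],
  [[0,0,0],[0,0,0],-1],
  [[0,0,0],[0,0,0],-1],
  [[0,0,0],[0,0,0],-1],
  [[0,0,0],[0,0,0],-1],
  [[0,0,0],[0,0,0],-1],
  [[0,0,0],[0,0,0],-1],
  [[0,0,0],[0,0,0],-1],
  [[0,0,0],[0,0,0],-1],
])

```text
time: 7.2
tool_pos: [0.4709, 0.0098, 0.0702]
ee_rot: [3.141, 0.001, 2.895]
wrist_force: [-2.8, 0.1, 8.2]
width: 0.0005
```

Request:
move_arm([
  [[0,0,-2],[0,0,0],-1],
  [[0,0,-5],[0,0,0],-1],
  [[0,0,-8],[0,0,0],-1],
  [[0,0,-11],[0,0,0],-1],
  [[0,0,-15],[0,0,0],-1],
  [[0,0,-25],[0,0,0],-1],
  [[0,0,-50],[0,0,0],-1],
  [[0,0,-90],[0,0,0],-1],
  [[0,0,-135],[0,0,0],-1],
  [[0,0,-135],[0,0,0],-1],
])

```text
time: 8.45
tool_pos: [0.4731, 0.0096, 0.2092]
ee_rot: [3.14, 0.009, 2.895]
wrist_force: [0.2, 0.2, -0.5]
width: 0.0002
```

Request:
move_arm([
  [[300,280,0],[0,0,0],-1],
  [[300,280,0],[0,0,0],-1],
  [[300,280,0],[0,0,0],-1],
  [[300,280,0],[0,0,0],-1],
  [[300,280,0],[0,0,0],-1],
  [[300,280,0],[0,0,0],-1],
  [[300,280,0],[0,0,0],-1],
  [[300,280,0],[0,0,0],-1],
  [[300,280,0],[0,0,0],-1],
  [[300,280,0],[0,0,0],-1],
  [[300,280,0],[0,0,0],-1],
  [[300,280,0],[0,0,0],-1],
])

```text
time: 9.95
tool_pos: [0.2487, 0.3542, 0.2043]
ee_rot: [3.141, 0.0, 2.893]
wrist_force: [0.0, 0.3, 1.0]
width: 0.0007
```

Run:
```python
from h import *
T=viewer.snapshot("top")[:,:,::-1];S=viewer.snapshot("side")[:,:,::-1]
cv2.imwrite("pics/top1.png",T)
d=cv2.absdiff(S,cv2.imread("pics/side0.png")).max(2)
print("side diff target",(d[190:250,195:265]>30).sum(),"top",(cv2.absdiff(T,cv2.imread("pics/top0.png")).max(2)[215:275,205:275]>30).sum())
a=cv2.resize(S[130:330,150:350],(400,400));b=cv2.resize(T[150:320,110:380],(400,252)); b=cv2.copyMakeBorder(b,0,148,0,0,cv2.BORDER_CONSTANT)
cv2.imwrite("pics/after.png",np.hstack([a,b]))
```

```text
side diff target 0 top 0
```

View pics/after.png

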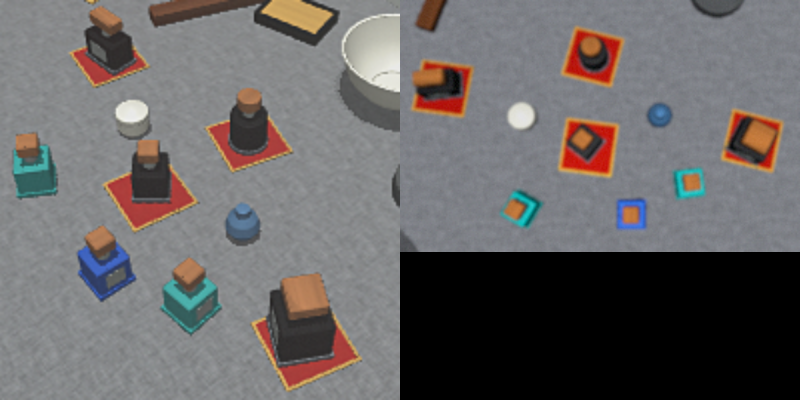

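The pictures show the small square seal upright in its old place with its cap up. Everything else visible is where it was.

```bash
python3 -c "
from bench import order; print(order.close_job())"
```

```text
the job is handed in; nothing more can be done
None
```

I pressed the smaller square seal's cap all the way down with closed fingertips and held it on its stop for about two seconds. Then I released it straight up, withdrew and handed the job in at about 10 s of the 35 s.

- **Press:** the tip stopped at z = 0.0702 m, about 10 mm below the cap's raised height. The wrist force rose from 5 to 8 N there with no more travel, so the cap was on its stop.
- **After release:** the before and after pictures show no changed pixels around the seal in either view. It has not moved or tipped, and its cap is back up.
- **Other objects:** by eye, the other three seals, the jar and the water dropper look unmoved. The last crops do not fully show the paperweights and inkstone, but the arm stayed well clear of them.
- **Disagreement:** the two cameras placed the cap centre about 2.5 mm apart. I aimed midway between them, well inside the 26 mm cap.

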